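# Release the blade drawer by its concealed catch

## Task

The drawer of the low steel blade safe is held shut by a concealed catch: a bare-metal press plate, let in flush somewhere along the shallow channel in the safe's top. Feel along the channel with the fingertips for the plate that gives, press it in until the drawer springs out, then take the hand away so that the plate comes back up. Grasp and lift nothing, and leave the pots, jars and other things on and around the safe standing where they are.

Things in the scene. Friction and masses are not known exactly. Their poses are not given: they have to be found in the camera images.
- unit: fixed steel blade safe: low box, 260 mm (x) by 460 (y) by 90 high, drawer front towards the robot (its -x side). Origin at the centre of its underside, z up. Its flat top (90 mm up) has one shallow channel, 2 mm deep, 64 wide (x), 200 long (y), centred 45 mm to the -x side of the unit's centre; the press plate of the catch lies somewhere in its rigid floor.
- channel (a point): middle of the channel's floor, 88 mm above the table; axes as the unit's (y along the channel). The press plate, 57 mm (y) by 47 (x), same bare metal, sits in a 60 x 50 mm window of this floor, its level face 2 mm lower (86 mm above the table). Its centre is on the channel's centre line, anywhere up to 63 mm either side of this point: where is not reported, feel or look for it.
- catch (a joint): how far the press plate is pushed in (down), m: 0 at rest, 0.007 fully in. It starts to yield at 2 N, is fully in at 5 N, lets the drawer go from about 4 mm on, and springs back when left.
- drawer (a joint): how far the drawer is out, m: 0 shut, 0.045 fully out. Steel front, 440 x 66 mm, without a handle. When the catch lets go, a damped spring drives it out towards the robot in about 0.5 s; it stays out.
- ramekin: white ceramic ramekin, 66 mm across, 34 high, standing on the steel unit's top at its left end; origin under its centre
- shaker: steel salt shaker, 44 mm across, 55 high, on the rear right of the unit's top; origin under its centre
- spice: amber glass spice jar, 48 mm across, 55 high, on the rear left of the unit's top; origin under its centre
- squeezer: yellow squeeze bottle, 60 mm across, 170 high, on the table to the left; origin under its centre
- tub: open white plastic tub, 160 x 120 x 70 mm, on the table to the right; origin under its centre
- utensils: steel pot of kitchen utensils, 90 mm across, about 245 high overall, on the table to the left; origin under its centre
- cup: white mug, 76 mm across, 85 high, on the table to the right; origin under its centre
Things that resemble listed ones, but are neither listed nor needed, are in the scene too. What is shaped like the ramekin but blue or purple is not meant.

How it is judged:
By the outcome, as a careful person would: the job done as asked, in the order asked, and still so for the second after the job is handed in, with the robot touching nothing.
It also fails if it takes over 45 s, if anything falls off the work surface, if the arm or the gripper's body presses on something with over 40 N, if the wrist force passes 120 N, or if a joint passes its speed limit or range.

## Robot

A 6-joint arm with a two-finger parallel gripper is mounted at the origin on the work surface. World frame = base frame: x ahead of the robot, y to its left, z up, the work surface at z = 0. Lengths are in m, angles in rad, forces in N, time in s.
With the tool pointing down it reaches from about 0.3 to 0.775 m from the base axis. Payload 14.6 kg.
Tool frame: the origin (TCP) lies midway between the tips of the shut fingers; the grasp point (between the pads) lies 19 mm behind it; z points along the fingers, y is the line along which they close (so a half turn about z gives the same grasp; the last joint's range is limited). The gripper opens to 94 mm and grips with 3 to 60 N. Pads are 16 mm wide; open, the fingers measure 119 mm over their backs; the gripper's body (75 mm by 177 mm) begins 78 mm behind the grasp point.
Start: joints at [-1.25, 0.3, 1.521, -0, 1.321, -0.067], TCP at [0.208, -0.509, 0.205] pointing down, gripper open.
Joint ranges: [-3.03, 3.03], [-0.79, 2.21], [0.23, 2.52], [-1.04, 4.18], [0, 3.07], [-2.55, 2.55]. Speed limits (rad/s): [2.22, 2.22, 2.57, 3.14, 3.14, 3.14].

## Interface

Orientations are given as [roll, pitch, yaw] about the fixed x, y, z axes, in that order (R = Rz(yaw) Ry(pitch) Rx(roll)).
In Python, from station import telemetry, optics, ctrl gives the robot as it stands.
- The arm moves only by the tool carry_out, never from a script. Its argument "plan" is a list that holds one entry, the list of rows, each a list of 7 numbers: the shift along the tool's x, y, z in mm, then the turn, a rotation vector about the tool's x, y, z in rad, then the finger opening in mm, from 0 to 94. A call has 1 to 20 rows; each row shifts and turns the commanded pose from where the row before left it, along the tool's axes as they then stand; what a row does not reach is not made up. A row lasts 1/12 s, in which the tool goes at most 41.7 mm and 7.16 degrees, less where a joint would pass 70% of its speed; a pose out of reach is approached as far as the arm can. A call with a gripper value outside its range is refused whole. The fingers move at their own pace and stop on an object; "squeeze" is the grip in N (left out, the last holds). Time passes only in rows, so rows that do not move let the fingers close. It gives the time, the measured TCP pose, the force, the opening and the grip force at its end, in the units of the state.
- telemetry.get_obs(): the state, without advancing time (a new reading comes with each control period).
- optics.camera(name): name is "scene" or "top"; returns a dict with "pixels" (400x640x3 uint8, red, green, blue), "intrinsics" (3x3 intrinsics, pixels), "origin" and "rotation" of the camera in the world. Camera axes: x right, y down, z forward; pixel columns grow to the right and rows downward; lengths in m; the calibration is good to about 2 mm. A picture is of the moment at which its call begins. There is no depth.
- ctrl.hand_in(): hands the job in; it is judged then, once.
The state is a dict: "time_s": time; "qpos": joint angles; "joint_vel": joint speeds; "tau": joint torques, N m; "ee_pos": TCP position; "eef_rot": TCP orientation; "force": force on the tool from outside, world axes, zero at the start; "moment": the same for the moment, N m; "grip_width": finger opening in m; "grip_force": force on a finger pad.
Only numpy, scipy, OpenCV 4.12 (cv2) and the standard library are available. Lean on these libraries where they do the work, as an engineer would, in place of code of your own. Each camera call takes 0.05 s, during which the arm holds its last target. There are 200 camera calls.

## Working session

There is one attempt and no reset: what is moved stays moved. The work goes in short steps, Python scripts to look and compute and a tool call to move; the robot and the scene stay as the last step left them, time stands still between calls to the robot, and variables do not carry over. Pictures are saved under pics/ and viewed, at most 10 in all, crops included, and the job is handed in when it is done.

Besides the shell and the picture viewer there is one more tool, called after "Emit:" as a command line: name --argument value ..., lists and objects as JSON in quotes. carry_out: Moves the arm, as the interface text tells. Its arguments: {"type":"object","properties":{"plan":{"type":"array","items":{"type":"array","items":{"type":"array","items":{"type":"number"}}}},"squeeze":{"type":"number"}},"required":["plan"]}

```bash
mkdir -p pics; python3 - <<'E'
from station import telemetry, optics
import cv2
for n in("scene","top"):
    c=optics.camera(n); cv2.imwrite(f"pics/{n}0.png",c["pixels"][...,::-1]); print(n,c["intrinsics"],c["origin"],c["rotation"])
o=telemetry.get_obs(); print(o)
E
```

```text
scene [[389.83706197   0.         316.97676157]
 [  0.         389.83706197 196.65056659]
 [  0.           0.           1.        ]] [ 1.23309934 -0.00898122  1.06809766] [-2.51113432  0.01015125  1.55704005]
top [[397.64130113   0.         316.68294972]
 [  0.         397.64130113 197.57274509]
 [  0.           0.           1.        ]] [ 0.41282888 -0.00590106  1.17411227] [-3.05605769  0.00958903 -1.54897684]
{'time_s': 0.1, 'qpos': array([-1.24961646e+00,  3.00423438e-01,  1.52153800e+00,  5.23244163e-06,
        1.32070000e+00, -6.66022985e-02]), 'joint_vel': array([-0.00114248, -0.00059664, -0.00179868, -0.0012432 , -0.00012735,
        0.00163541]), 'tau': array([ 7.22872355e-04, -5.32644939e+01, -3.53285444e+01,  7.08612800e-02,
        2.34605034e-02, -7.09944948e-05]), 'ee_pos': array([ 0.20789503, -0.50893134,  0.2049307 ]), 'eef_rot': array([-3.14052658e+00, -7.61873572e-05,  3.87780828e-01]), 'force': array([-0.07059358,  0.70892807,  0.18003644]), 'moment': array([ 0.01589545, -0.00220204,  0.01988181]), 'grip_force': 0.0, 'grip_width': 0.09378155597518044}
```

View pics/scene0.png

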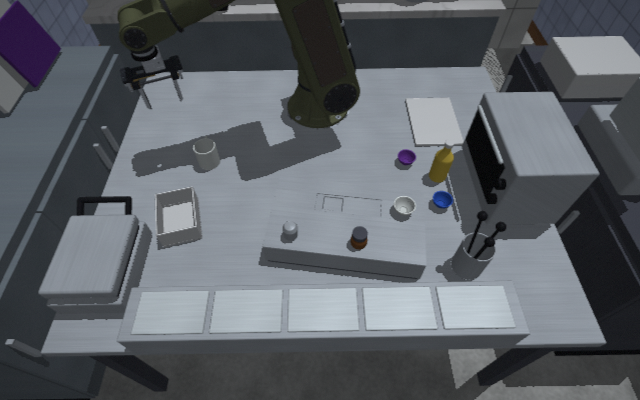

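View pics/top0.png

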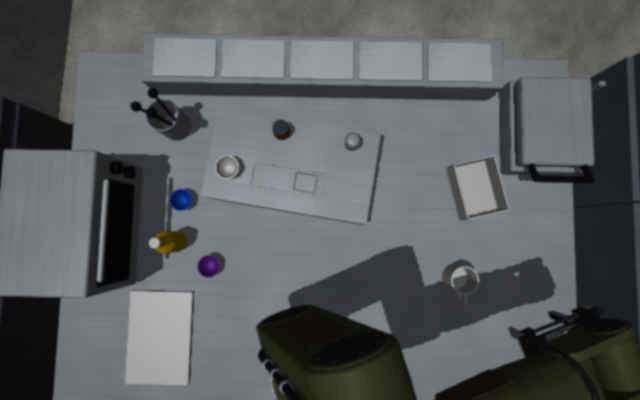

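The scene picture shows the safe with its channel at about (317–382, 195–215) and a window outline at (333,204). In the top picture the safe spans (203–382, 110–222), with the channel at (252–322, 163–195) and the plate outline near (305,182). The white ramekin is at (228,166). The blue (181,199) and purple (209,266) ones are decoys. I'll confirm the plate in an enlarged crop.

```bash
cat > h.py <<'E'
import numpy as np
from scipy.spatial.transform import Rotation as R
def ray(c,u,v,z):
    K=c["intrinsics"]; r=np.array(c["rotation"]); M=r if r.shape==(3,3) else R.from_euler("xyz",r).as_matrix()
    d=M@np.linalg.inv(K)@[u,v,1]; o=np.array(c["origin"]); return o+d*(z-o[2])/d[2]
E
python3 - <<'E'
from station import optics
from h import *
import cv2
c=optics.camera("top"); im=c["pixels"][140:230,195:390,::-1]
im=cv2.resize(im,None,fx=4,fy=4,interpolation=cv2.INTER_CUBIC)
cv2.imwrite("pics/crop.png",cv2.convertScaleAbs(im,alpha=1.8,beta=-60))
for p in [(305,182),(252,176),(322,182),(228,166)]: print(p,ray(c,*p,.088))
for p in [(203,195),(367,222),(382,135)]: print(p,ray(c,*p,.09))
s=optics.camera("scene"); print(ray(s,333,204,.086),ray(s,349,205,.088))
E
```

```text
(305, 182) [0.54803282 0.03962244 0.088     ]
(252, 176) [0.56168151 0.18625561 0.088     ]
(322, 182) [ 0.5489971  -0.00714017  0.088     ]
(228, 166) [0.58820005 0.25373752 0.088     ]
(203, 195) [0.50607482 0.31874478 0.09      ]
(367, 222) [ 0.44177099 -0.13171469  0.09      ]
(382, 135) [ 0.6832269  -0.17054721  0.09      ]
[0.54526062 0.03979069 0.086     ] [0.55142003 0.08850338 0.088     ]
```

View pics/crop.png

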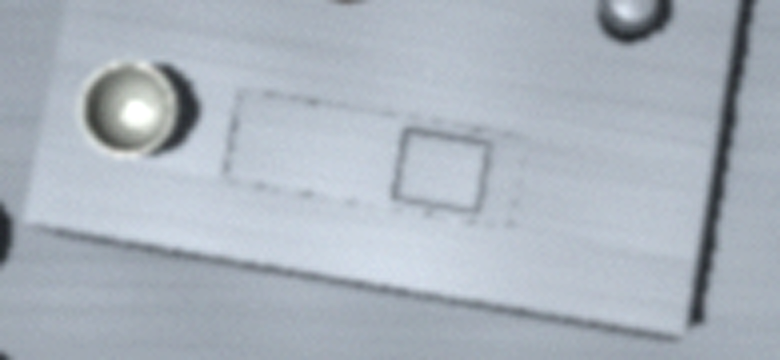

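The crop shows the channel outline centred near (375,157) and one closed rectangular gap at (442,170), 1 crop px = 1/4 px. Both views put it at about world (0.547, 0.039). The unit's yaw is about -0.141. I'll shut the fingers, align with the unit and go over it.

Emit:
carry_out --plan '[[[0,0,0,0,0,0.106,0],[0,0,0,0,0,0.106,0],[0,0,0,0,0,0.106,0],[0,0,0,0,0,0.106,0],[0,0,0,0,0,0.105,0],[12.9,-29.5,0,0,0,0,0],[12.9,-29.5,0,0,0,0,0],[12.9,-29.5,0,0,0,0,0],[12.9,-29.5,0,0,0,0,0],[12.9,-29.5,0,0,0,0,0],[12.9,-29.5,0,0,0,0,0],[12.9,-29.5,0,0,0,0,0],[12.9,-29.5,0,0,0,0,0],[12.9,-29.5,0,0,0,0,0],[12.9,-29.5,0,0,0,0,0],[12.9,-29.5,0,0,0,0,0],[12.9,-29.5,0,0,0,0,0],[12.9,-29.5,0,0,0,0,0],[12.9,-29.5,0,0,0,0,0],[12.9,-29.5,0,0,0,0,0]]]' --squeeze 5

```text
time_s: 1.87
ee_pos: [0.4624, -0.0967, 0.2055]
eef_rot: [3.142, -0.0, -0.141]
force: [0.9, -0.4, 0.7]
grip_width: 0.0004
grip_force: 0.0
```

Emit:
carry_out --plan '[[[12.9,-29.5,0,0,0,0,0],[12.9,-29.5,0,0,0,0,0],[12.9,-29.5,0,0,0,0,0],[12.9,-29.5,0,0,0,0,0],[12.9,-29.5,0,0,0,0,0],[0,0,20,0,0,0,0],[0,0,20,0,0,0,0],[0,0,20,0,0,0,0],[0,0,20,0,0,0,0],[0,0,10,0,0,0,0],[0,0,0,0,0,0,0],[0,0,0,0,0,0,0]]]'

```text
time_s: 2.87
ee_pos: [0.5466, 0.0386, 0.1158]
eef_rot: [3.142, 0.0, -0.141]
force: [-0.5, 0.1, 0.8]
grip_width: 0.0005
grip_force: 0.0
```

Emit:
carry_out --plan '[[[0,0,10,0,0,0,0],[0,0,10,0,0,0,0],[0,0,5,0,0,0,0],[0,0,2,0,0,0,0],[0,0,1,0,0,0,0],[0,0,1,0,0,0,0],[0,0,1,0,0,0,0],[0,0,0,0,0,0,0],[0,0,0,0,0,0,0]]]'

```text
time_s: 3.62
ee_pos: [0.5466, 0.0387, 0.0858]
eef_rot: [-3.142, -0.001, -0.141]
force: [-0.1, 0.7, 1.2]
grip_width: 0.0004
grip_force: 0.8
```

The tip is at 85.8 mm, below the rigid floor (88 mm), so it is in the window. Next I press in gently.

Emit:
carry_out --plan '[[[0,0,1,0,0,0,0],[0,0,1,0,0,0,0],[0,0,0,0,0,0,0],[0,0,0,0,0,0,0]]]'

```text
time_s: 3.95
ee_pos: [0.5466, 0.0387, 0.0836]
eef_rot: [-3.141, -0.0, -0.141]
force: [-0.4, -0.4, 3.5]
grip_width: 0.0004
grip_force: 1.8
```

The plate gives: 2.4 mm at about 3.5 N. I'll press on to about 6.5 mm.

Emit:
carry_out --plan '[[[0,0,1,0,0,0,0],[0,0,1,0,0,0,0],[0,0,1,0,0,0,0],[0,0,1,0,0,0,0],[0,0,0,0,0,0,0],[0,0,0,0,0,0,0],[0,0,0,0,0,0,0],[0,0,0,0,0,0,0],[0,0,0,0,0,0,0],[0,0,0,0,0,0,0],[0,0,0,0,0,0,0],[0,0,0,0,0,0,0]]]'

```text
time_s: 4.95
ee_pos: [0.5465, 0.0387, 0.0795]
eef_rot: [-3.142, -0.0, -0.141]
force: [2.7, 0.8, 5.0]
grip_width: 0.0003
grip_force: 2.2
```

```bash
python3 - <<'E'
from station import optics
import cv2
a=[cv2.resize(optics.camera("scene")["pixels"][150:300,150:500,::-1],None,fx=2,fy=2,interpolation=cv2.INTER_CUBIC),cv2.resize(optics.camera("top")["pixels"][100:240,150:500,::-1],None,fx=2,fy=2,interpolation=cv2.INTER_CUBIC)]
cv2.imwrite("pics/p1.png",cv2.vconcat(a))
E
```

```text
(no output)
```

View pics/p1.png

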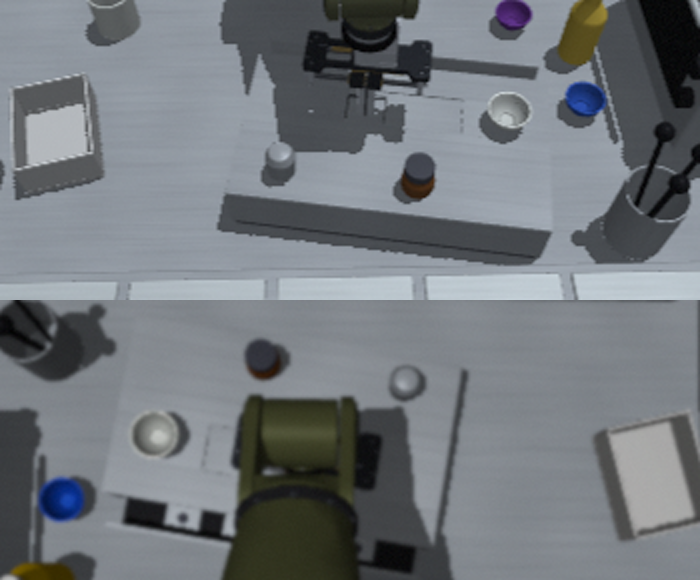

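The top view (lower half) shows the drawer out along the safe's front edge at (110–420, 500–570), with everything else still standing. Now I take the hand up and away.

Emit:
carry_out --plan '[[[0,0,-3,0,0,0,0],[0,0,-5,0,0,0,0],[0,0,-10,0,0,0,0],[0,0,-20,0,0,0,0],[0,0,-25,0,0,0,0],[0,0,-25,0,0,0,0],[0,0,-25,0,0,0,0],[0,0,-12,0,0,0,0],[-12.9,29.5,0,0,0,0,0],[-12.9,29.5,0,0,0,0,0],[-12.9,29.5,0,0,0,0,0],[-12.9,29.5,0,0,0,0,0],[-12.9,29.5,0,0,0,0,0],[-12.9,29.5,0,0,0,0,0],[-12.9,29.5,0,0,0,0,0],[-12.9,29.5,0,0,0,0,0],[-12.9,29.5,0,0,0,0,0],[-12.9,29.5,0,0,0,0,0],[0,0,0,0,0,0,0],[0,0,0,0,0,0,0]]]'

```text
time_s: 6.72
ee_pos: [0.3763, -0.2359, 0.2048]
eef_rot: [-3.141, 0.0, -0.144]
force: [-0.1, -0.0, 0.1]
grip_width: 0.0008
grip_force: 0.0
```

```bash
python3 - <<'E'
from station import optics,telemetry
import cv2
cv2.imwrite("pics/p2.png",cv2.resize(optics.camera("top")["pixels"][80:280,120:400,::-1],None,fx=2.8,fy=2.8,interpolation=cv2.INTER_CUBIC))
o=telemetry.get_obs();print(o["ee_pos"],o["force"],abs(o["joint_vel"]).max())
E
```

```text
[ 0.37692055 -0.23512516  0.20474471] [-0.08701429 -0.16865412  0.6993557 ] 0.03381342122498653
```

View pics/p2.png

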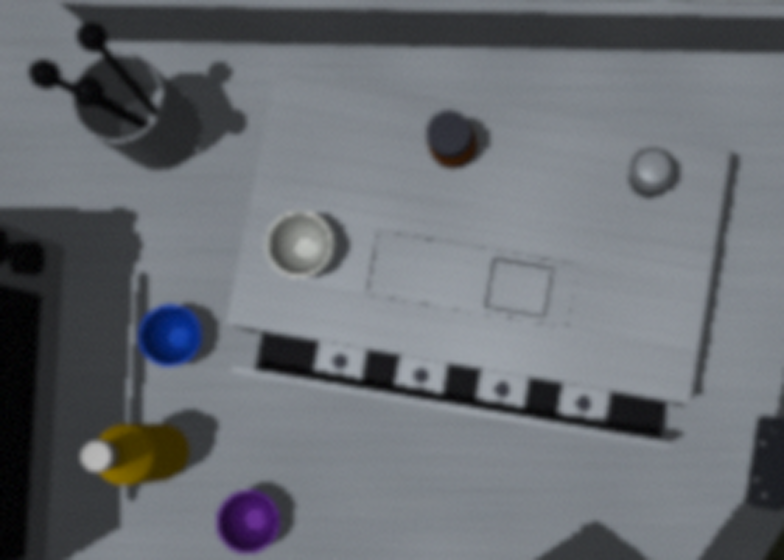

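The drawer is fully out, along (235–680, 330–440). The plate at (520,287) looks as it did before, and the ramekin, jars and other things have not moved.

```bash
python3 -c "
from station import ctrl; print(ctrl.hand_in())"
```

```text
the job is handed in; nothing more can be done
None
```

The press plate gave under the fingertips, the drawer sprang out, the hand is clear with the plate looking back up in the last picture, nothing else moved, and the job is handed in.

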